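Vent the solvent safety can by its thumb lever

TASK

Let the pressure out of the round steel solvent can: press its thumb lever right down so that the heavy spring cap on the spout stands wide open, keep it open for about three seconds, then ease the lever back up so that the cap closes softly instead of snapping shut, and take the hand away. Work the cap by the lever only, leave the can standing where it is without lifting, dragging or tipping it, and leave the tin, the figure, the dropper bottle and the paint pot alone.

Things in the scene. Friction and masses are not known exactly. Their poses are not given: they have to be found in the camera images.
- can: Loose round steel can, 170 mm across, sides 112 mm high, low dome to 137 mm, about 1.9 kg; steady when pressed within its outline. Origin: centre of underside; x points from the middle to the spout (48 mm across, rim 172 mm up, 50 mm off the middle); the lever runs over the dome to -x. A thin wire carrying bail lies folded round the -x side, about 100 mm up, reaching 105 mm from the middle.
- lever (a joint): Angle of the rigid lever that carries the cap, rad: 0 = cap shut (as it starts), 0.80 = long end fully down at its stop, cap wide open, the lever then 0.40 rad below level and its pad about 149 mm above the table. A spring drives it back to 0: some 6 N at the pad starts it, 9 N holds it at the stop; let go, it snaps shut.
- lever_hinge (a point): Middle of the lever's hinge pin, 15 mm from the can's middle towards the spout, 182 mm above the table. The pin is level, along the can's y axis.
- lever_pad (a point): Centre of the top face of the flat dark steel thumb pad at the lever's long end (34 mm along the lever, 30 mm wide, 4 mm thick; the bar up to it is 16 mm wide), 85 mm from the hinge pin. At rest the lever rises from the hinge at 0.40 rad above level towards the can's -x side, pad about 215 mm above the table.
- cap: Dark steel spout cap, a disc 58 mm across and 12 mm thick (22 mm with strap and knob on top), fixed to the short end of the lever. Origin: centre of its underside, 35 mm from the hinge pin on the spout side. Wide open, its far edge stands about 50 mm above the hinge pin.
- tin: Bystander: loose flat-sided tin 100 x 60 mm, 158 mm high with its screw cap. Origin: centre of its underside.
- figure: Bystander: loose painted bust on a cork stub, 42 mm across, 129 mm high. Origin: centre of its underside.
- dropper: Bystander: loose dropper bottle of paint, 25 mm across, 77 mm high. Origin: centre of its underside.
- pot: Bystander: loose paint pot, 34 mm across, 42 mm high. Origin: centre of its underside.
Mind the look-alikes: they are no part of the job. Of the things that look like the can, the largest one is meant.

How it is judged:
On the way, in this order (a step that is already met when the one before it is completed fails the run):
1. the lever is pressed right down and the cap kept wide open (lever beyond 0.68 of 0.80 rad) for 2 s (value of joint lever above 0.68 rad), for 2 s.
2. the lever is let back up and the cap is shut (value of joint lever below 0.03 rad), for 0.2 s.
At the end, for the whole second after the job is handed in: The cap is shut (lever within 0.03 rad of rest), the can stands upright and still within 30 mm of where it was, and tin, figure, dropper bottle and pot are within 15 mm of where they were (value of joint lever below 0.03 rad and distance of can from where it was at the start of the episode below 0.03 m and angle between can's own z axis and vertical below 0.03 rad and linear speed of can below 0.02 m/s and distance of each of tin, figure, dropper, pot from where it was at the start of the episode below 0.015 m); the robot touches nothing.
It fails at once if the cap snaps shut (closing faster than 2.5 rad/s while still open by more than 0.06 rad) (value of joint lever above 0.06 rad and velocity of joint lever below -2.5 rad/s).
It fails at once if the cap itself is pushed or pulled by the robot (more than 2 N) (contact force between any of the fingers, the arm and cap above 2 N).
It fails at once if the can is lifted more than 10 mm, tipped more than 0.12 rad or dragged more than 30 mm (height (world z) of can above 0.01 m or angle between can's own z axis and vertical above 0.12 rad or distance of can from where it was at the start of the episode above 0.03 m).
It fails at once if a bystander is moved more than 15 mm or knocked over (distance of any of tin, figure, dropper, pot from where it was at the start of the episode above 0.015 m or angle between any of tin, figure, dropper, pot's own z axis and vertical above 0.3 rad).
It also fails if it takes over 45 s, if anything falls off the work surface, if the arm or the gripper's body presses on something with over 40 N, if the wrist force passes 120 N, or if a joint passes its speed limit or range.

ROBOT

A 7-joint arm with a two-finger parallel gripper is mounted at the origin on the work surface. World frame = base frame: x ahead of the robot, y to its left, z up, the work surface at z = 0. Lengths are in m, angles in rad, forces in N, time in s.
With the tool pointing down it reaches from about 0.425 to 0.925 m from the base axis. Payload 6.8 kg.
Tool frame: the origin (TCP) lies at the very end of the fingers, on their centre line; the grasp point (between the pads) lies 19 mm behind it; z points along the fingers, y is the line along which they close (so a half turn about z gives the same grasp; the last joint's range is limited). The gripper opens to 85 mm and grips with 20 to 120 N. Pads are 22 mm wide; open, the fingers measure 114 mm over their backs; the gripper's body (76 mm by 85 mm) begins 54 mm behind the grasp point. The pads swing forward as they close: fully open they stand 13 mm farther back than shut.
Start: joints at [-1.233, 0.477, 0.022, 1.555, -0.011, 1.109, -0.083], TCP at [0.291, 0.609, 0.209] pointing down, gripper open.
Joint ranges: [-2.96, 2.96], [-0.34, 2.1], [-1.41, 1.46], [0.24, 2.44], [-1.37, 4.51], [0.17, 1.92], [-2.96, 2.96]. Speed limits (rad/s): [2.39, 2.39, 3.14, 3.14, 3.14, 3.14, 3.14].

INTERFACE

Orientations are given as a unit quaternion [w, x, y, z].
In Python, from station import get_obs, read_camera, hand_in gives the robot as it stands.
- The arm moves only by the tool arm_command, never from a script. Its argument "commands" is one flat list of numbers, 7 for each row, row after row: the shift along the tool's x, y, z in m, then the turn, a rotation vector about the tool's x, y, z in degrees, then the opening, from 0 (shut) to 1 (fully open). In form: [tx, ty, tz, rx, ry, rz, fingers, tx, ty, tz, rx, ry, rz, fingers, ...]. A call has 1 to 8 rows; each row is the pose to reach, as a shift and turn from the pose commanded when the call began, along the tool's axes at that moment; what a row does not reach only later rows make up. A row lasts 1/10 s, in which the tool goes at most 50 mm and 8.59 degrees, less where a joint would pass 70% of its speed; a pose out of reach is approached as far as the arm can. A call with a gripper value outside its range is refused whole. The fingers move at their own pace and stop on an object; "force" is the grip in N (left out, the last holds). Time passes only in rows, so rows that repeat a pose let the fingers close. It gives the time, the measured TCP pose, the force, the opening and the grip force at its end, in the units of the state.
- get_obs(): the state, without advancing time (a new reading comes with each control period).
- read_camera(name): name is "scene" or "top" or "wrist"; returns a dict with "img" (420x560x3 uint8, red, green, blue), "camera_matrix" (3x3 intrinsics, pixels), "k1" (the pictures are not rectified: a ray, as slopes to the right and down, at radius r is drawn at 1 + k1 r^2 times it, then the intrinsics apply), "pose" (4x4, takes a point from camera to world coordinates). Camera axes: x right, y down, z forward; pixel columns grow to the right and rows downward; lengths in m; the calibration is good to about 2 mm. A picture is of the moment at which its call begins. There is no depth.
- hand_in(): hands the job in; it is judged then, once.
The state is a dict: "t": time; "q": joint angles; "joint_vel": joint speeds; "joint_torque": joint torques, N m; "eef_pos": TCP position; "tool_rot": TCP orientation; "contact_force": force on the tool from outside, world axes, zero at the start; "torque": the same for the moment, N m; "gripper_width": opening from 0.0 (shut) to 1.0 (fully open); "grasp_force": force on a finger pad.
Only numpy, scipy, OpenCV 4.12 (cv2) and the standard library are available. Lean on these libraries where they do the work, as an engineer would, in place of code of your own. Each camera call takes 0.05 s, during which the arm holds its last target. There are 200 camera calls.

## Working session

There is one attempt and no reset: what is moved stays moved. The work goes in short steps, Python scripts to look and compute and a tool call to move; the robot and the scene stay as the last step left them, time stands still between calls to the robot, and variables do not carry over. Pictures are saved under pics/ and viewed, at most 10 in all, crops included, and the job is handed in when it is done.

Besides the shell and the picture viewer there is one more tool, called after ">>>" as a command line: name --argument value ..., lists and objects as JSON in quotes. arm_command: Moves the arm, as the interface text tells. Its arguments: {"type":"object","properties":{"commands":{"type":"array","items":{"type":"number"}},"force":{"type":"number"}},"required":["commands"]}

```bash
mkdir -p pics; cat > h.py <<'E'
import numpy as np,cv2
from station import get_obs,read_camera,hand_in
def ray(c,u,v):
    K=np.array(c["camera_matrix"]);P=np.array(c["pose"])
    d=np.array([(u-K[0,2])/K[0,0],(v-K[1,2])/K[1,1]]);s=d.copy()
    for _ in range(20): s=d/(1+c["k1"]*(s@s))
    return P[:3,3],P[:3,:3]@np.array([s[0],s[1],1])
def onz(c,u,v,z):
    o,d=ray(c,u,v);return o+d*(z-o[2])/d[2]
def proj(c,p):
    K=np.array(c["camera_matrix"]);P=np.array(c["pose"])
    q=P[:3,:3].T@(np.array(p)-P[:3,3]);s=q[:2]/q[2];s=s*(1+c["k1"]*(s@s))
    return K[0,0]*s[0]+K[0,2],K[1,1]*s[1]+K[1,2]
E
python3 - <<'E'
from h import *
for n in("scene","top"):
    c=read_camera(n);cv2.imwrite(f"pics/{n}0.png",c["img"][:,:,::-1]);print(n,np.round(c["pose"],3).tolist())
o=get_obs();print(o["eef_pos"],o["tool_rot"],o["contact_force"],o["t"])
E
```

```text
scene [[0.673, 0.615, -0.411, 0.877], [0.74, -0.55, 0.388, -0.229], [0.013, -0.566, -0.825, 0.787], [0.0, 0.0, 0.0, 1.0]]
top [[-0.026, -0.998, 0.05, 0.517], [-1.0, 0.026, -0.001, 0.08], [-0.0, -0.05, -0.999, 1.128], [0.0, 0.0, 0.0, 1.0]]
[0.29079343 0.60853477 0.20842555] [-1.30361853e-04  2.21011048e-01  9.75270960e-01 -8.09052145e-04] [ 0.19434671 -0.33555403 -0.08875478] 0.1
```

View pics/scene0.png

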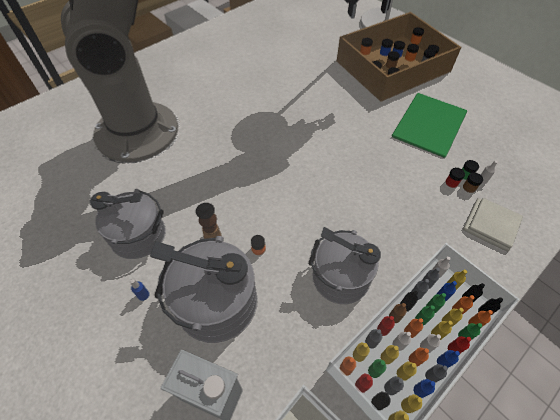

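View pics/top0.png

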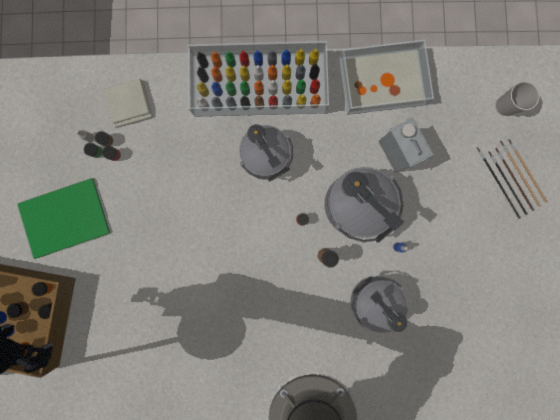

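The largest can is at top pixel (364,205). Its cap is near (356,184) and the lever pad near (390,227). In the scene view the can is at (207,288) and the pad at about (160,252). I'll crop in closer.

```bash
python3 - <<'E'
from h import *
a=cv2.imread("pics/top0.png")[150:280,290:440];b=cv2.imread("pics/scene0.png")[180:350,100:280]
a=cv2.resize(a,(390,338),interpolation=3);b=cv2.resize(b,(360,340),interpolation=3)[:338]
cv2.imwrite("pics/crop.png",np.hstack([a,b]))
c=read_camera("top")
for u,v,z in[(364,205,.112),(356,184,.195),(388,224,.215),(392,228,.215)]:print(onz(c,u,v,z).round(4))
E
```

```text
[ 0.5604 -0.1321  0.112 ]
[ 0.6045 -0.0985  0.195 ]
[ 0.513  -0.1618  0.215 ]
[ 0.504  -0.1703  0.215 ]
```

View pics/crop.png

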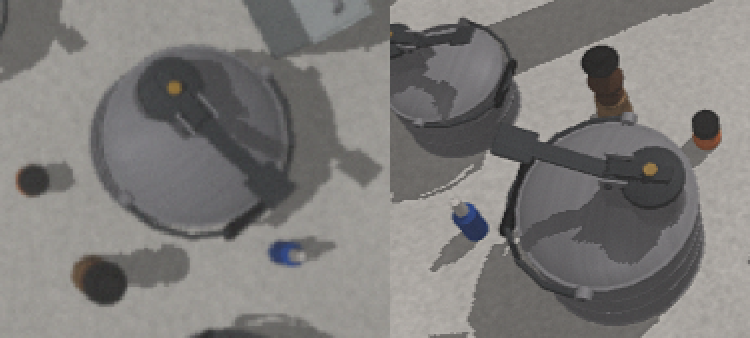

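In the crop, the pad is at top pixel (393.8,220.8) and scene pixel (162.5,252.5). The cap knob is at top pixel (357,184) and scene pixel (230,265). The blue dropper stands about 40 mm beyond the pad side, and the figure is farther off.

```bash
cat >> h.py <<'E'
def tri(*cs):
    A=np.zeros((3,3));b=np.zeros(3)
    for c,u,v in cs:
        o,d=ray(c,u,v);d/=np.linalg.norm(d);M=np.eye(3)-np.outer(d,d);A+=M;b+=M@o
    return np.linalg.solve(A,b)
E
python3 - <<'E'
from h import *
from scipy.spatial.transform import Rotation as R
t=read_camera("top");s=read_camera("scene")
pad=tri((t,393.8,220.8),(s,162.5,252.5));kn=tri((t,357,184),(s,230,265))
print("pad",pad.round(4),"knob",kn.round(4))
print("padtop",onz(t,393.8,220.8,.215).round(4),"padscene",onz(s,162.5,252.5,.215).round(4))
d=(pad-kn)[:2];print("dir",np.degrees(np.arctan2(d[1],d[0])),np.linalg.norm(d))
print("dropper",onz(t,400,247,.04),"fig",onz(t,329,258,.12),"tin",onz(t,408,130,.158),"can2",onz(t,380,305,.1),"can2lever",onz(t,398,323,.17))
q=get_obs()["tool_rot"];print(R.from_quat(np.r_[q[1:],q[0]]).as_matrix().round(4),get_obs()["t"])
E
```

```text
pad [ 0.5199 -0.176   0.2094] knob [ 0.6054 -0.1013  0.1893]
padtop [ 0.5196 -0.1749  0.215 ] padscene [ 0.5236 -0.1762  0.215 ]
dir -138.85155255131323 0.1136526038139702
dropper [ 0.45153579 -0.23729222  0.04      ] fig [ 0.43472962 -0.04153289  0.12      ] tin [ 0.7326649  -0.23331718  0.158     ] can2 [ 0.31509668 -0.16532255  0.1       ] can2lever [ 0.28685305 -0.1884106   0.17      ]
[[-9.023e-01  4.312e-01 -3.000e-04]
 [ 4.312e-01  9.023e-01 -8.000e-04]
 [-1.000e-04 -8.000e-04 -1.000e+00]] 0.25
```

>>> arm_command --commands '[0,0,-0.06,0,0,0,0,0,0,-0.12,0,0,0,0,-0.545,-0.607,-0.12,0,0,113,0,-0.545,-0.607,-0.12,0,0,113,0,-0.545,-0.607,-0.12,0,0,113,0,-0.545,-0.607,-0.12,0,0,113,0,-0.545,-0.607,-0.12,0,0,113,0,-0.545,-0.607,-0.12,0,0,113,0]' --force 60

```text
t: 1.05
eef_pos: [0.3758, 0.3192, 0.3168]
tool_rot: [-0.0, 0.626, 0.78, 0.0]
contact_force: [1.3, -0.6, 0.8]
gripper_width: -0.002
grasp_force: 0.0
```

```bash
cat > goto.py <<'E'
# shift in current tool axes to a world goal, and turn that brings tool x to yaw, z down
import sys
from h import *
from scipy.spatial.transform import Rotation as R
o=get_obs();q=o["tool_rot"];M=R.from_quat(np.r_[q[1:],q[0]])
g=np.array([float(a) for a in sys.argv[1:4]]);y=np.radians(float(sys.argv[4]))
c,s=np.cos(y),np.sin(y);G=R.from_matrix(np.array([[c,s,0],[s,-c,0],[0,0,-1]]))
print("t",o["t"],"pos",o["eef_pos"].round(4),"F",np.round(o["contact_force"],1),"w",o["gripper_width"],"q",np.round(o["q"],2))
print("shift",M.inv().apply(g-o["eef_pos"]).round(4),"turn",np.degrees((M.inv()*G).as_rotvec()).round(2));print(M.as_matrix().round(3).tolist())
E
python3 goto.py .521 -.174 .32 41.15
```

```text
t 1.05 pos [0.3758 0.3192 0.3168] F [ 1.3 -0.6  0.8] w -0.0016144145053880149 q [-1.07  0.07  0.26  1.85 -0.02  1.22 -0.59]
shift [-0.5129  0.0346 -0.0035] turn [-0.000e+00 -3.000e-02  6.139e+01]
[[-0.217, 0.976, 0.0], [0.976, 0.217, 0.0], [0.0, 0.0, -1.0]]
```

>>> arm_command --commands '[-0.513,0.035,-0.005,0,0,61.4,0,-0.513,0.035,-0.005,0,0,61.4,0,-0.513,0.035,-0.005,0,0,61.4,0,-0.513,0.035,-0.005,0,0,61.4,0,-0.513,0.035,-0.005,0,0,61.4,0,-0.513,0.035,-0.005,0,0,61.4,0,-0.513,0.035,-0.005,0,0,61.4,0,-0.513,0.035,-0.005,0,0,61.4,0]'

```text
t: 1.85
eef_pos: [0.4913, -0.0636, 0.3209]
tool_rot: [-0.0, 0.936, 0.352, 0.001]
contact_force: [0.9, 0.7, -0.1]
gripper_width: 0.001
grasp_force: 0.0
```

```bash
python3 goto.py .521 -.174 .32 41.15
```

```text
t 1.85 pos [ 0.4913 -0.0636  0.3209] F [ 0.9  0.7 -0.1] w 0.0011675732307840614 q [-0.64  0.07  0.69  1.86 -0.05  1.23 -0.78]
shift [-0.0504  0.1026  0.0009] turn [ 0.   -0.08  0.1 ]
[[0.752, 0.659, 0.001], [0.659, -0.752, 0.001], [0.001, 0.0, -1.0]]
```

>>> arm_command --commands '[-0.051,0.102,0,0,0,0,0,-0.051,0.102,0,0,0,0,0,-0.051,0.102,0,0,0,0,0,-0.051,0.102,0.02,0,0,0,0,-0.051,0.102,0.04,0,0,0,0,-0.051,0.102,0.06,0,0,0,0,-0.051,0.102,0.06,0,0,0,0,-0.051,0.102,0.06,0,0,0,0]'

```text
t: 2.65
eef_pos: [0.5205, -0.1719, 0.2609]
tool_rot: [-0.0, 0.935, 0.354, -0.0]
contact_force: [0.5, -0.3, 0.7]
gripper_width: 0.0
grasp_force: 0.0
```

```bash
python3 goto.py .521 -.174 .26 41.15; python3 - <<'E'
from h import *
a=read_camera("wrist")
s=read_camera("scene");p=get_obs()["eef_pos"]
cv2.imwrite("pics/c2.png",np.hstack([cv2.resize(a["img"],(400,300)),cv2.resize(s["img"][150:320,80:280],(400,300))])[:,:,::-1])
print(proj(s,p),proj(s,[.521,-.1755,.215]),proj(a,[.521,-.1755,.215]))
E
```

```text
t 2.65 pos [ 0.5205 -0.1719  0.2609] F [ 0.5 -0.3  0.7] w 0.0001837232204245391 q [-0.42  0.26  0.77  1.84 -0.2   1.12 -0.43]
shift [-0.0011  0.0019  0.0009] turn [-0.01  0.02  0.33]
[[0.749, 0.662, -0.0], [0.662, -0.749, -0.0], [-0.0, -0.0, -1.0]]
(np.float64(156.46635956451092), np.float64(236.22405735309252)) (np.float64(162.03845816571427), np.float64(251.22846789276838)) (np.float64(285.40169486391665), np.float64(227.26221728633703))
```

View pics/c2.png

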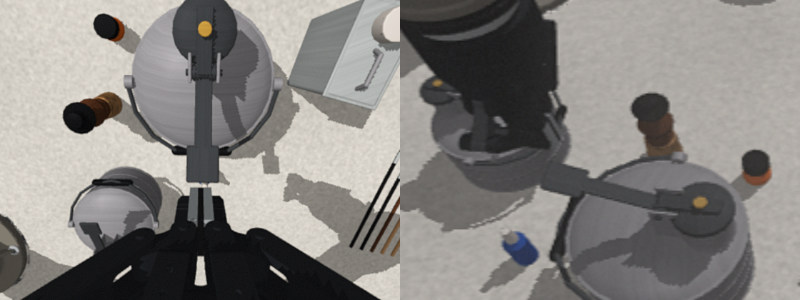

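The wrist view shows the pad at about (284,230) in full-size pixels, against (285,227) predicted, so the fingers line up with the lever. Next I check the camera's clearance and start the descent.

```bash
python3 - <<'E'
from h import *
a=read_camera("wrist");o=get_obs();print(np.array(a["pose"])[:3,3]-o["eef_pos"],onz(a,284,230,.215))
E
python3 goto.py .521 -.1745 .225 41.15
```

```text
[0.06235059 0.05586667 0.16554416] [ 0.51948355 -0.17652826  0.215     ]
t 2.8 pos [ 0.5213 -0.172   0.2617] F [0.5 1.1 0.1] w -0.0038977970002706695 q [-0.42  0.26  0.77  1.84 -0.2   1.12 -0.43]
shift [-0.0019  0.0016  0.0367] turn [ 0.08 -0.08  0.35]
[[0.749, 0.663, 0.002], [0.663, -0.749, -0.0], [0.001, 0.001, -1.0]]
```

>>> arm_command --commands '[-0.003,0.002,0.02,0,0,0,0,-0.003,0.002,0.034,0,0,0,0,-0.003,0.002,0.04,0,0,0,0,-0.003,0.002,0.046,0,0,0,0,-0.003,0.002,0.052,0,0,0,0,-0.003,0.002,0.058,0,0,0,0,-0.003,0.002,0.06,0,0,0,0,-0.003,0.002,0.06,0,0,0,0]'

```text
t: 3.6
eef_pos: [0.5195, -0.1753, 0.2003]
tool_rot: [-0.0, 0.935, 0.354, -0.0]
contact_force: [0.3, -0.5, -1.0]
gripper_width: 0.006
grasp_force: 0.0
```

```bash
python3 goto.py .520 -.1755 .16 41.15; python3 - <<'E'
from h import *
a=read_camera("wrist");s=read_camera("scene")
cv2.imwrite("pics/c3.png",np.hstack([cv2.resize(a["img"],(400,300)),cv2.resize(s["img"][150:320,80:280],(400,300))])[:,:,::-1])
E
```

```text
t 3.6 pos [ 0.5195 -0.1753  0.2003] F [ 0.3 -0.5 -1. ] w 0.006408183663873184 q [-0.38  0.34  0.74  1.91 -0.27  1.   -0.37]
shift [0.0002 0.0005 0.0403] turn [-0.02  0.02  0.34]
[[0.749, 0.662, -0.0], [0.662, -0.749, -0.0], [-0.0, -0.0, -1.0]]
```

View pics/c3.png

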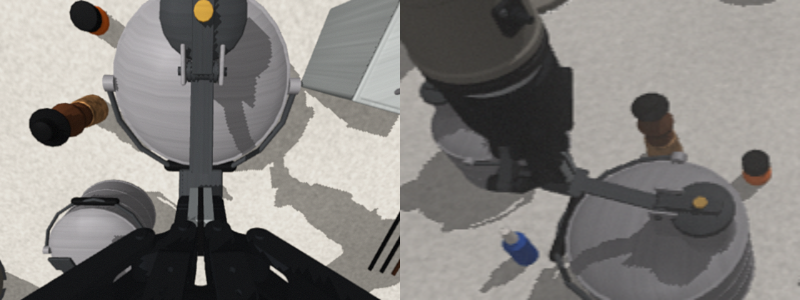

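The scene view shows the cap still shut and the force is about 0, although the tip is at z=0.200. I'll look at the tip close up.

```bash
python3 - <<'E'
from h import *
a=read_camera("wrist");s=read_camera("scene");o=get_obs()
x=cv2.resize(a["img"][180:330,200:360],(480,450),interpolation=3)
y=cv2.resize(s["img"][215:290,130:180],(300,450),interpolation=3)
cv2.imwrite("pics/c4.png",np.hstack([x,y])[:,:,::-1])
p=o["eef_pos"];print("F",o["contact_force"])
for n,q in(("tcp",p),("pad",[.520,-.1755,.215])):
    u=np.array(proj(a,q));v=np.array(proj(s,q));print(n,(u-[200,180])*3,(v-[130,215])*6+[480,0])
E
```

```text
F [-0.13958686 -0.09532365  0.46917742]
tcp [242.74303128 230.14188006] [682.89407002 237.63451896]
pad [244.12537934 269.68047521] [670.3077635  215.00890985]
```

View pics/c4.png

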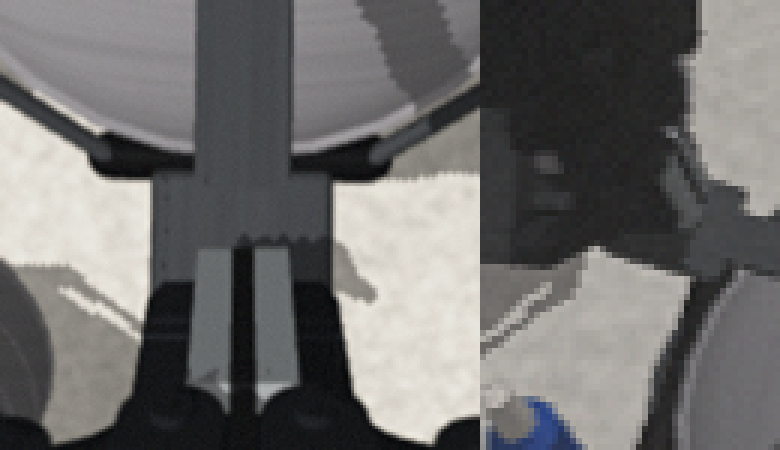

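The tip (242,247) still covers the pad and its shadow meets it, so it's only just above the surface. The real fingertip sits several mm above the reported TCP. I'll keep going down and watch the force.

>>> arm_command --commands '[0,0,0.004,0,0,0,0,0,0,0.008,0,0,0,0,0,0,0.012,0,0,0,0,0,0,0.015,0,0,0,0,0,0,0.015,0,0,0,0]'

```text
t: 4.3
eef_pos: [0.5195, -0.1764, 0.1859]
tool_rot: [0.001, 0.935, 0.354, -0.0]
contact_force: [-1.8, -0.7, 6.9]
gripper_width: -0.002
grasp_force: 3.1
```

```bash
python3 - <<'E'
from h import *
o=get_obs();print(o["contact_force"],o["eef_pos"]);a=read_camera("wrist");s=read_camera("scene");
def orange(i):
    h=cv2.cvtColor(i,cv2.COLOR_RGB2HSV);m=cv2.inRange(h,(12,120,120),(28,255,255))
    n,l,st,ce=cv2.connectedComponentsWithStats(m);return [(st[k,4],ce[k].round(1).tolist()) for k in range(1,n) if st[k,4]>3]
print(orange(a["img"]),orange(s["img"][200:330,140:300]))
print(orange(cv2.imread("pics/scene0.png")[200:330,140:300,::-1]))
E
```

```text
[-1.84655875 -0.67101885  6.91429126] [ 0.51951025 -0.1764249   0.18585027]
[(np.int32(659), [282.3, 10.9]), (np.int32(32), [119.3, 135.5]), (np.int32(80), [105.1, 144.8])] [(np.int32(28), [88.6, 63.0])]
[(np.int32(27), [89.8, 64.0])]
```

>>> arm_command --commands '[0,0,0.005,0,0,0,0,0,0,0.01,0,0,0,0,0,0,0.015,0,0,0,0,0,0,0.02,0,0,0,0,0,0,0.02,0,0,0,0]'

```text
t: 4.9
eef_pos: [0.5189, -0.1773, 0.1656]
tool_rot: [0.001, 0.935, 0.353, -0.001]
contact_force: [-3.3, -3.5, 7.3]
gripper_width: 0.002
grasp_force: 3.5
```

```bash
cat > st.py <<'E'
from h import *
o=get_obs();print(o["t"],o["contact_force"].round(1),o["eef_pos"].round(4),np.round(o["torque"],2));a=read_camera("wrist");s=read_camera("scene");t=read_camera("top")
x=cv2.resize(a["img"],(360,270));y=cv2.resize(s["img"][180:320,110:260],(420,392),interpolation=3)
im=np.zeros((392,780,3),np.uint8);im[:270,:360]=x;im[:,360:]=y
import sys;cv2.imwrite(sys.argv[1],im[:,:,::-1])
def orange(i):
    h=cv2.cvtColor(i,cv2.COLOR_RGB2HSV);m=cv2.inRange(h,(12,120,120),(28,255,255))
    n,l,st,ce=cv2.connectedComponentsWithStats(m);k=1+np.argmax(st[1:,4]);return ce[k].round(1) if n>1 else None
so=orange(s["img"][200:330,140:300]);to=orange(t["img"][150:250,320:400])
print(so,to)
if so is not None and to is not None:
    print("knob",tri((s,*(so+[140,200])),(t,*(to+[320,150]))).round(4))
E
python3 st.py pics/c5.png
```

```text
4.9 [-3.3 -3.5  7.3] [ 0.5189 -0.1773  0.1656] [-0.74  0.85  0.07]
[85.7 61. ] [39.  34.5]
knob [ 0.602  -0.1041  0.2036]
```

View pics/c5.png

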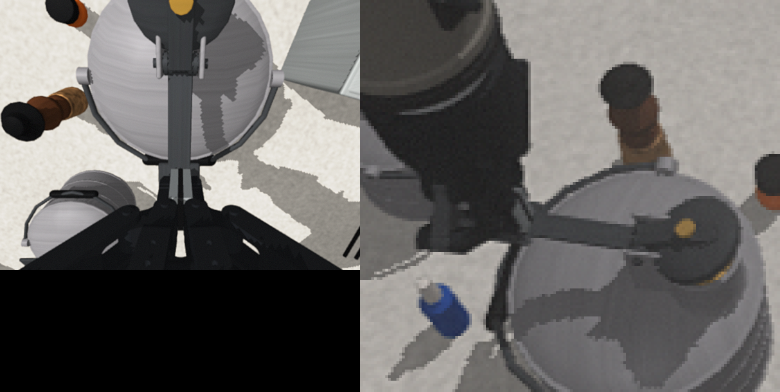

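The cap is opening: the knob has risen about 14 mm, which puts the lever at roughly 0.45 rad, at 7 N. The fingers are seated on the pad. I'll continue to the stop.

>>> arm_command --commands '[0,0,0.005,0,0,0,0,0,0,0.01,0,0,0,0,0,0,0.014,0,0,0,0,0,0,0.018,0,0,0,0,0,0,0.021,0,0,0,0,0,0,0.021,0,0,0,0]'

```text
t: 5.65
eef_pos: [0.5202, -0.1764, 0.1452]
tool_rot: [0.001, 0.935, 0.354, 0.001]
contact_force: [-2.7, -1.0, 8.9]
gripper_width: 0.004
grasp_force: 4.6
```

```bash
python3 st.py pics/c6.png
```

```text
5.65 [-2.7 -1.   8.9] [ 0.5202 -0.1764  0.1452] [-0.22  0.4   0.03]
[95.4 76. ] [41.1 36.3]
knob [ 0.6088 -0.1084  0.1598]
```

View pics/c6.png

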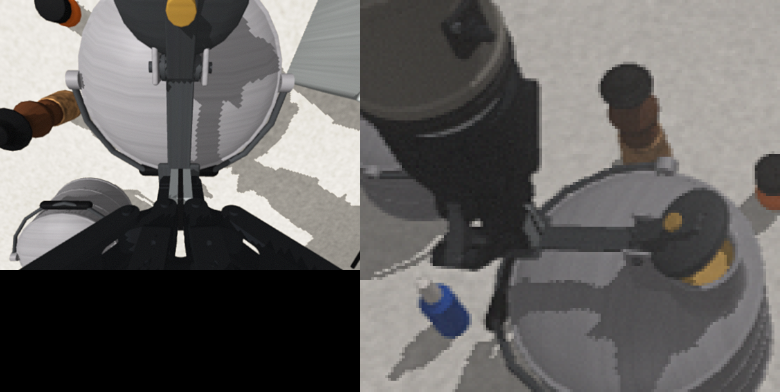

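```bash
cat > ang.py <<'E'
import sys
from h import *
s=read_camera("scene");k=np.array([.6054,-.1013,.1893]);y=np.radians(41.15);u=np.array([np.cos(y),np.sin(y),0]);n=np.array([-u[1],u[0],0])
def pl(px):
    o,d=ray(s,*px);p=o+d*((k-o)@n)/(d@n);return np.array([(p-k)@u,p[2]])
p0=pl((229.8,264.0))
h=p0+[-.035,-.012]
for a in sys.argv[1:]:
    px=[float(x) for x in a.split(",")];v=pl(px)-h;v0=p0-h
    print(a,v.round(4),np.arctan2(v[1],v[0])-np.arctan2(v0[1],v0[0]))
E
python3 ang.py 225.7,261.0 221.8,259.3
```

```text
225.7,261.0 [0.0291 0.0221] 0.3191573056518894
221.8,259.3 [0.023 0.027] 0.5353419112668435
```

>>> arm_command --commands '[0,0,0.004,0,0,0,0,0,0,0.008,0,0,0,0,0,0,0.011,0,0,0,0,0,0,0.014,0,0,0,0,0,0,0.014,0,0,0,0]'

```text
t: 6.35
eef_pos: [0.5225, -0.1749, 0.132]
tool_rot: [0.001, 0.935, 0.355, 0.002]
contact_force: [1.1, 2.7, 12.1]
gripper_width: 0.001
grasp_force: 4.9
```

>>> arm_command --commands '[0,0,0.003,0,0,0,0,0,0,0.003,0,0,0,0]'

```text
t: 6.55
eef_pos: [0.5228, -0.1749, 0.1306]
tool_rot: [0.0, 0.935, 0.354, 0.003]
contact_force: [-2.6, 4.9, 25.3]
gripper_width: -0.001
grasp_force: 11.2
```

```bash
python3 st.py pics/c7.png
```

```text
6.55 [-2.6  4.9 25.3] [ 0.5228 -0.1749  0.1306] [1.26 0.48 0.06]
[93.  74.5] [30.9 29.7]
knob [ 0.6149 -0.0978  0.1615]
```

View pics/c7.png

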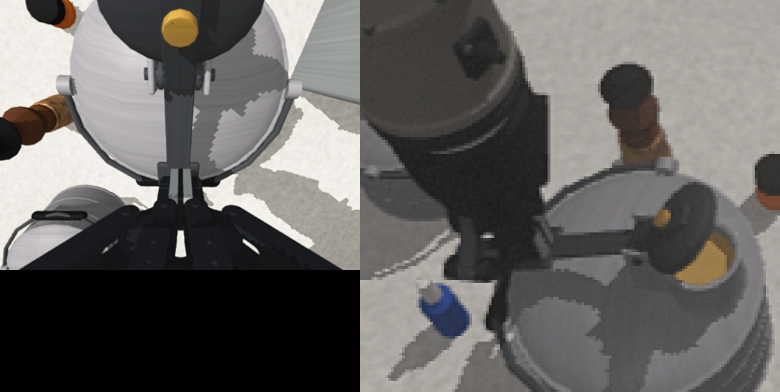

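The force jumped to 25 N and the cap stands wide open in the scene view, with the knob at about (662,216). I'll check the angle before holding.

```bash
python3 ang.py 217.9,257.1; python3 - <<'E'
from h import *
t=read_camera("top");s=read_camera("scene");i=t["img"]
# wrist: knob ray in lever plane
a=read_camera("wrist");k=np.array([.6054,-.1013,.1893]);y=np.radians(41.15);u=np.array([np.cos(y),np.sin(y),0]);n=np.array([-u[1],u[0],0])
h=np.array([.580,-.124,.182])
o,d=ray(a,180*560/360,28*560/360)
# circle intersection: knob at radius 37mm about hinge in plane
od=np.array([(o-h)@u,(o-h)[2]]);dd=np.array([d@u,d[2]]);r=np.hypot(.035,.012)
for tt in np.roots([dd@dd,2*od@dd,od@od-r*r]):
    p=od+tt*dd;print(p,np.arctan2(p[1].real,p[0].real)-np.arctan2(.012,.035))
E
```

```text
217.9,257.1 [0.0172 0.0338] 0.7689083143184355
[ 0.02253423 -0.02934635] -1.2462525389057129
[0.01552083 0.03358726] 0.8076245419282118
```

Two independent estimates give 0.77 and 0.81 rad, so the lever is at its stop. Now I hold for about 3 s.

>>> arm_command --commands '[0,0,0,0,0,0,0,0,0,0,0,0,0,0,0,0,0,0,0,0,0,0,0,0,0,0,0,0,0,0,0,0,0,0,0,0,0,0,0,0,0,0,0,0,0,0,0,0,0,0,0,0,0,0,0,0]'

```text
t: 7.7
eef_pos: [0.5228, -0.1749, 0.1305]
tool_rot: [0.0, 0.935, 0.355, 0.003]
contact_force: [-2.8, 4.8, 24.9]
gripper_width: 0.005
grasp_force: 11.2
```

>>> arm_command --commands '[0,0,0,0,0,0,0,0,0,0,0,0,0,0,0,0,0,0,0,0,0,0,0,0,0,0,0,0,0,0,0,0,0,0,0,0,0,0,0,0,0,0,0,0,0,0,0,0,0,0,0,0,0,0,0,0]'

```text
t: 8.5
eef_pos: [0.5228, -0.1749, 0.1305]
tool_rot: [0.0, 0.935, 0.355, 0.003]
contact_force: [-2.7, 4.4, 24.2]
gripper_width: -0.003
grasp_force: 11.2
```

>>> arm_command --commands '[0,0,0,0,0,0,0,0,0,0,0,0,0,0,0,0,0,0,0,0,0,0,0,0,0,0,0,0,0,0,0,0,0,0,0,0,0,0,0,0,0,0,0,0,0,0,0,0,0,0,0,0,0,0,0,0]'

```text
t: 9.3
eef_pos: [0.5229, -0.1749, 0.1306]
tool_rot: [0.0, 0.935, 0.355, 0.003]
contact_force: [-2.7, 4.9, 25.5]
gripper_width: 0.003
grasp_force: 11.2
```

>>> arm_command --commands '[0,0,0,0,0,0,0,0,0,0,0,0,0,0,0,0,0,0,0,0,0,0,0,0,0,0,0,0,0,0,0,0,0,0,0]'

```text
t: 9.8
eef_pos: [0.5228, -0.1749, 0.1306]
tool_rot: [0.0, 0.935, 0.355, 0.003]
contact_force: [-2.4, 4.9, 25.2]
gripper_width: -0.003
grasp_force: 11.2
```

>>> arm_command --commands '[0,0,-0.003,0,0,0,0,0,0,-0.006,0,0,0,0,0,0,-0.009,0,0,0,0,0,0,-0.012,0,0,0,0,0,0,-0.015,0,0,0,0,0,0,-0.018,0,0,0,0,0,0,-0.021,0,0,0,0,0,0,-0.024,0,0,0,0]'

```text
t: 10.6
eef_pos: [0.5186, -0.1781, 0.1523]
tool_rot: [0.001, 0.936, 0.353, -0.001]
contact_force: [-5.3, -5.2, 7.4]
gripper_width: -0.001
grasp_force: 4.3
```

>>> arm_command --commands '[0,0,-0.003,0,0,0,0,0,0,-0.006,0,0,0,0,0,0,-0.009,0,0,0,0,0,0,-0.012,0,0,0,0,0,0,-0.015,0,0,0,0,0,0,-0.018,0,0,0,0,0,0,-0.021,0,0,0,0,0,0,-0.024,0,0,0,0]'

```text
t: 11.4
eef_pos: [0.52, -0.1769, 0.1765]
tool_rot: [0.001, 0.935, 0.354, 0.0]
contact_force: [-1.6, -1.3, 7.2]
gripper_width: -0.002
grasp_force: 3.3
```

>>> arm_command --commands '[0,0,-0.003,0,0,0,0,0,0,-0.006,0,0,0,0,0,0,-0.009,0,0,0,0,0,0,-0.012,0,0,0,0,0,0,-0.015,0,0,0,0,0,0,-0.018,0,0,0,0,0,0,-0.021,0,0,0,0,0,0,-0.024,0,0,0,0]'

```text
t: 12.2
eef_pos: [0.5191, -0.1753, 0.1993]
tool_rot: [-0.0, 0.935, 0.354, -0.001]
contact_force: [0.1, -0.3, 0.7]
gripper_width: 0.003
grasp_force: 0.0
```

Free of the pad (0 N at z=0.199). Now I retract and check.

>>> arm_command --commands '[0,0,-0.015,0,0,0,0,0,0,-0.04,0,0,0,0,0,0,-0.07,0,0,0,0,0,0,-0.1,0,0,0,0,0,0,-0.12,0,0,0,0,0,0,-0.12,0,0,0,0,0,0,-0.12,0,0,0,0]'

```text
t: 12.9
eef_pos: [0.5191, -0.1754, 0.3189]
tool_rot: [-0.0, 0.935, 0.354, -0.0]
contact_force: [0.1, 0.9, -0.0]
gripper_width: 0.001
grasp_force: 0.0
```

```bash
python3 st.py pics/c8.png
```

```text
12.9 [ 0.1  0.9 -0. ] [ 0.5191 -0.1754  0.3189] [0.03 0.02 0.06]
[89.8 64.1] [36.5 33.5]
knob [ 0.6058 -0.1004  0.1922]
```

View pics/c8.png

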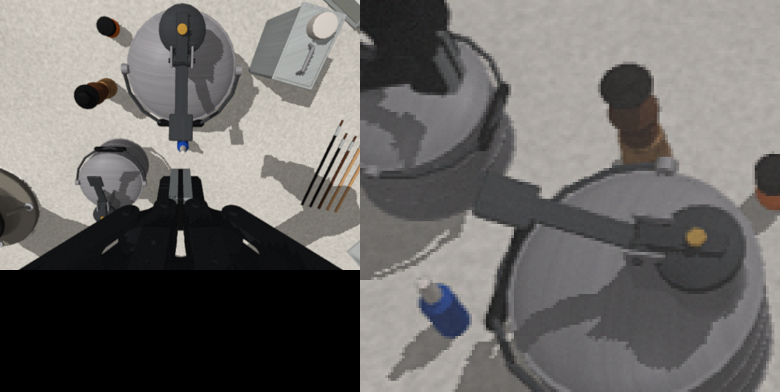

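The cap is shut, with the knob back at its starting pixel (229.8,264). Nothing else moved and the hand is clear.

```bash
python3 -c "
from station import hand_in;print(hand_in())"
```

```text
the job is handed in; nothing more can be done
None
```

I pressed the large can's lever to its stop (about 0.8 rad) and held it over 3 s, then eased it shut at about 30 mm/s. The can and bystanders look unmoved, the hand is clear, and the job is handed in; no verdict came back.

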